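# Nest three glue pots with their grips crossed

## Robot

A 7-joint arm with a two-finger parallel gripper is mounted at the origin on the work surface. World frame = base frame: x ahead of the robot, y to its left, z up, the work surface at z = 0. Lengths are in m, angles in rad, forces in N, time in s.
With the tool pointing down it reaches from about 0.4 to 0.9 m from the base axis. Payload 5.5 kg.
Tool frame: the origin (TCP) lies midway between the tips of the shut fingers; the grasp point (between the pads) lies 19 mm behind it (ctrl.tcp_to_grasp is the z of the grasp point in the tool frame, in m); z points along the fingers, y is the line along which they close (so a half turn about z gives the same grasp; the last joint's range is limited). The gripper opens to 85 mm and grips with 20 to 120 N. Pads are 22 mm wide; open, the fingers measure 114 mm over their backs; the gripper's body (76 mm by 85 mm) begins 54 mm behind the grasp point. The pads swing forward as they close: fully open they stand 13 mm farther back than shut.
Start: joints at [1.463, 0.501, -0.427, 1.55, 0.221, 1.138, -0.21], TCP at [0.236, -0.606, 0.231] pointing down, gripper open.
Joint ranges: [-2.88, 2.88], [-0.31, 2.03], [-1.54, 1.56], [0.2, 2.42], [-1.41, 4.55], [0.19, 2.02], [-2.57, 2.57]. Speed limits (rad/s): [2.57, 2.57, 3.14, 3.14, 3.14, 3.14, 3.14].

## Interface

Orientations are given as a 3x3 rotation matrix whose columns are the frame's x, y, z axes.
In Python, from rig import ctrl, optics gives the robot as it stands.
- The arm moves only by the tool step_arm, never from a script. Its argument "steps" is a list of rows, each an object with "fingers": the finger opening in mm, from 0 to 85.4; "travel": the shift along the tool's x, y, z in mm, a list of three; "roll": the turn about the tool's z in rad. In form: [{"fingers": fingers, "travel": [dx, dy, dz], "roll": roll}, ...]. A call has 1 to 12 rows; each row shifts and turns the commanded pose from where the row before left it, along the tool's axes as they then stand; what a row does not reach is not made up. A row lasts 1/12 s, in which the tool goes at most 41.7 mm and 7.16 degrees, less where a joint would pass 70% of its speed; a pose out of reach is approached as far as the arm can. A call is refused whole if a number of a shift passes 41.7 or a number of a turn 0.125, either way. A call with a gripper value outside its range is refused whole. The fingers move at their own pace and stop on an object; "force" is the grip in N (left out, the last holds). Time passes only in rows, so rows that do not move let the fingers close. It gives the time, the measured TCP pose, the force, the opening and the grip force at its end, in the units of the state.
- ctrl.state(): the state, without advancing time (a new reading comes with each control period).
- optics.get_image(name): name is "scene" or "side" or "wrist"; returns a dict with "image" (384x512x3 uint8, red, green, blue), "camera_matrix" (3x3 intrinsics, pixels), "camera_from_world" (4x4, takes a point from world to camera coordinates); the wrist camera has in their place "hand_eye" (4x4, takes a point from camera to tool coordinates, whose origin is the TCP and whose axes are the flange's). Camera axes: x right, y down, z forward; pixel columns grow to the right and rows downward; lengths in m; the calibration is good to about 2 mm. A picture is of the moment at which its call begins: read the wrist's pose just before it. There is no depth.
- ctrl.sign_off(): hands the job in; it is judged then, once.
The state is a dict: "time": time; "joint_pos": joint angles; "dq": joint speeds; "effort": joint torques, N m; "tool_pos": TCP position; "ee_rot": TCP orientation; "ft_force": force on the tool from outside, world axes, zero at the start; "wrist_torque": the same for the moment, N m; "opening": finger opening in m; "finger_force": force on a finger pad.
Only numpy, scipy, OpenCV 4.12 (cv2) and the standard library are available. Lean on these libraries where they do the work, as an engineer would, in place of code of your own. Each camera call takes 0.05 s, during which the arm holds its last target. There are 200 camera calls.

## Task

The white pot is stuck on top of the blue one because its wooden grips lie on the blue pot's grips: push its grips round, without lifting it out, until it drops fully home with its grips roughly square across the blue pot's. Then take the red pot by its top bar and lower it gently, without dropping it, fully home into the white pot, its grips roughly square across the white pot's, and let go. Leave the blue pot standing where it is and do not disturb the jar, the mallet or the wood block.

Things in the scene. Friction and masses are not known exactly. Their poses are not given: they have to be found in the camera images.
- big: Large blue open steel pot on the bench, 0.95 kg, 124 mm outside and 118 inside diameter, 75 high, inner floor 4 mm up. Two dark-wood grips on opposite sides along its x axis (+x and -x), from the wall out to 82 mm from its centre, 20 mm wide, from 66 to 88 mm above its underside. Origin: centre of its underside; z up.
- middle: White pot, 0.18 kg, 106/100 mm outside/inside diameter, 84 high, floor 4. Pale grips along its +x and -x, out to 97 mm from centre, 20 wide, 74 to 96 above its underside (origin: centre of it). Starts perched in the blue pot, grips on grips, underside 14 mm above the blue's; turns under a 1 to 2 N push. Grips over 25 degrees off the blue ones, it drops to 4 mm: home.
- small: Red pot on the bench, 0.2 kg, 86 mm diameter, 92 high. Grips along its +x and -x, out to 72 mm from centre, 20 wide, 82 to 102 above its underside (origin: centre of it); a fixed arch on them carries a bar. Home, its underside is 4 mm above the white pot's; it sinks home only with grips over 30 degrees off the white ones; it clears the blue ones anyway.
- small_bar (a point): Centre of the red pot's wooden carrying bar, 150 mm above the pot's underside and over its centre. The bar is 70 mm long along the pot's x axis, 12 mm wide (y) and 12 mm high, with 42 mm free below it.
- jar: Bystander: closed jar, 64 mm diameter, 95 mm high. Origin: centre of its underside.
- mallet: Bystander: wooden carving mallet standing on its head, 72 mm diameter, 190 mm high. Origin: centre of its underside.
- offcut: Bystander: wood block 90 x 60 x 35 mm (x, y, z). Origin: centre of its underside.
There are look-alikes about, which are no part of the job. There is more than one size of the middle; the job needs the smallest. Several things look just like the small: the one meant starts farthest to the robot's left.

How it is judged:
By the outcome, as a careful person would: the job done as asked, in the order asked, and still so for the second after the job is handed in, with the robot touching nothing.
It also fails if it takes over 64 s, if anything falls off the work surface, if the arm or the gripper's body presses on something with over 40 N, if the wrist force passes 120 N, or if a joint passes its speed limit or range.

## Working session

There is one attempt and no reset: what is moved stays moved. The work goes in short steps, Python scripts to look and compute and a tool call to move; the robot and the scene stay as the last step left them, time stands still between calls to the robot, and variables do not carry over. Pictures are saved under pics/ and viewed, at most 10 in all, crops included, and the job is handed in when it is done.

Besides the shell and the picture viewer there is one more tool, called after ">>>" as name([rows], argument=value, ...), one row to a line, values as JSON. step_arm: Moves the arm, as the interface text tells. Its arguments: {"type":"object","properties":{"steps":{"type":"array"},"force":{"type":"number"}},"required":["steps"]}

```bash
mkdir -p pics
cat > h.py <<'E'
import sys; sys.path.insert(0,'.')
import numpy as np,cv2
from rig import ctrl,optics
def snap(n,f):
    s=ctrl.state(); d=optics.get_image(n); cv2.imwrite('pics/'+f+'.png',d['image'][:,:,::-1])
    K=np.array(d['camera_matrix'])
    if n=='wrist':
        T=np.eye(4);T[:3,:3]=s['ee_rot'];T[:3,3]=s['tool_pos'];M=np.linalg.inv(T@np.array(d['hand_eye']))
    else: M=np.array(d['camera_from_world'])
    np.savez('pics/'+f+'.npz',K=K,M=M); return d
def ray(f,u,v):
    z=np.load('pics/'+f+'.npz');R=z['M'][:3,:3];t=z['M'][:3,3]
    return -R.T@t, R.T@np.linalg.solve(z['K'],[u,v,1.])
def onz(f,u,v,h):
    o,d=ray(f,u,v); return (o+d*(h-o[2])/d[2])
def tri(*obs):
    A=np.zeros((3,3));b=np.zeros(3)
    for f,u,v in obs:
        o,d=ray(f,u,v);d=d/np.linalg.norm(d);P=np.eye(3)-np.outer(d,d);A+=P;b+=P@o
    p=np.linalg.solve(A,b)
    return p
def proj(f,p):
    z=np.load('pics/'+f+'.npz');c=z['M'][:3,:3]@np.array(p)+z['M'][:3,3];q=z['K']@c;return q[:2]/q[2]
E
python3 - <<'E'
from h import *
snap('scene','s1');snap('side','d1')
s=ctrl.state();print({k:np.round(v,3).tolist() for k,v in s.items()},ctrl.tcp_to_grasp)
a=cv2.imread('pics/s1.png');b=cv2.imread('pics/d1.png')
for f in('s1','d1'):
    o,d=ray(f,256,192);print(f,o,d)
cv2.imwrite('pics/s1b.png',cv2.resize(a,(800,600)));cv2.imwrite('pics/d1b.png',cv2.resize(b,(800,600)))
E
```

```text
{'time': 0.1, 'joint_pos': [1.463, 0.502, -0.427, 1.551, 0.221, 1.138, -0.21], 'dq': [0.0, -0.002, 0.0, -0.002, -0.0, -0.0, -0.0], 'effort': [-0.012, -57.082, -5.839, -28.175, 0.01, 0.006, 0.0], 'tool_pos': [0.235, -0.605, 0.23], 'ee_rot': [[0.932, 0.362, -0.001], [0.362, -0.932, 0.002], [0.0, -0.002, -1.0]], 'ft_force': [0.25, 0.113, -0.22], 'wrist_torque': [-0.005, -0.036, 0.021], 'finger_force': 0.0, 'opening': 0.086} -0.0187
s1 [ 1.04545055 -0.45750925  1.1349984 ] [-0.39944853  0.37548352 -0.83637818]
d1 [ 0.28121271 -0.61537533  0.82796385] [ 0.25926821  0.60945767 -0.74927983]
```

View pics/s1b.png

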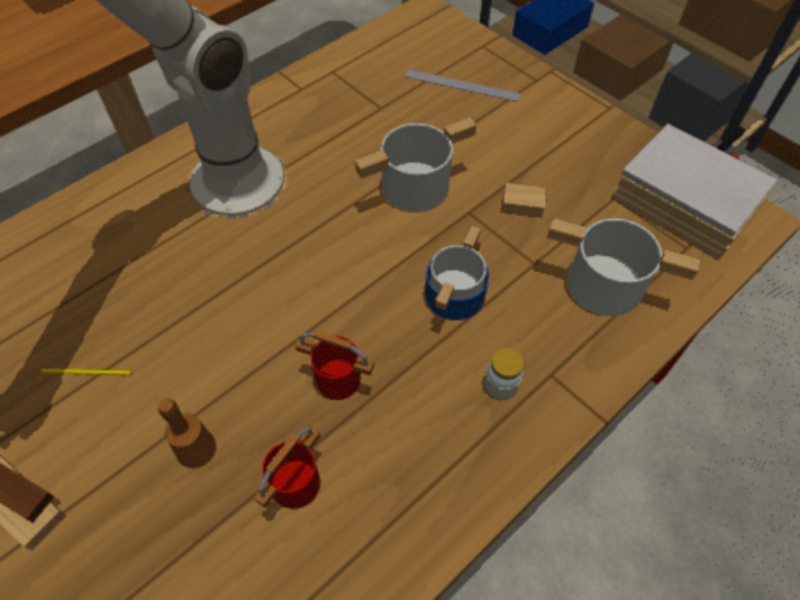

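View pics/d1b.png

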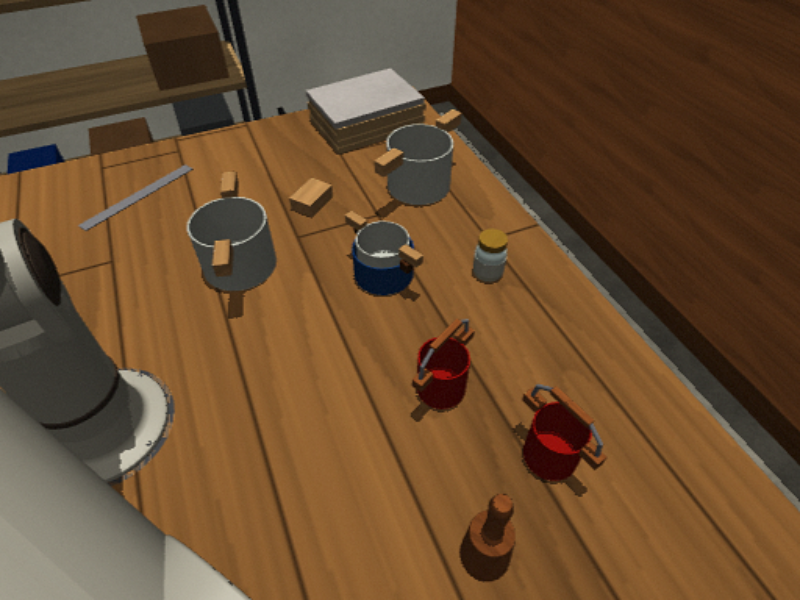

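The scene view shows the white pot in the blue one at (458,275) with its grips at (472,238) and (444,295). The red pots are at (337,365) and (290,473), the mallet at (184,435), the jar at (505,373) and the block at (525,198). In the side view the stack is at (383,255), and the red pots are at (444,365) and (558,440).

Run:
```python
from h import *
k=.64
def T(n,a,b): print(n,np.round(tri(('s1',a[0]*k,a[1]*k),('d1',b[0]*k,b[1]*k)),3))
T('red1bar',(337,345),(446,342)); T('red2bar',(286,462),(569,409))
T('midrim',(459,264),(383,239)); T('gA',(472,238),(356,220));T('gB',(444,295),(410,255));
T('gA',(472,238),(410,255));T('gB',(444,295),(356,220))
T('jar',(507,360),(492,238));T('mal',(168,405),(501,501));T('blk',(525,190),(312,190))
for n,p in dict(redbase=((337,365),),).items(): pass
a=cv2.imread('pics/s1.png');b=cv2.imread('pics/d1.png')
c=lambda im,x,y,w:cv2.resize(im[y:y+w,x:x+w],(400,400),interpolation=cv2.INTER_CUBIC)
cv2.imwrite('pics/z.png',np.vstack([np.hstack([c(a,250,140,75),c(b,210,125,75)])]))
cv2.imwrite('pics/z.png',cv2.resize(np.vstack([np.hstack([c(a,255,140,75),c(b,210,125,75)]),np.hstack([c(a,180,200,75),c(b,245,195,75)])]),(600,600)))
```

```text
red1bar [ 0.557 -0.149  0.121]
red2bar [ 0.665 -0.337  0.127]
midrim [0.567 0.146 0.094]
gA [0.538 0.214 0.096]
gB [0.597 0.077 0.096]
gA [0.585 0.127 0.127]
gB [0.555 0.13  0.103]
jar [0.768 0.064 0.09 ]
mal [ 0.49  -0.427  0.181]
blk [0.5   0.427 0.04 ]
```

View pics/z.png

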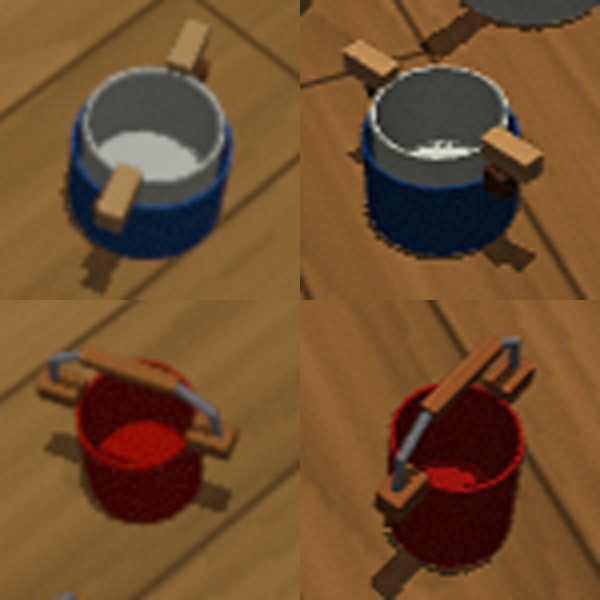

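Run:
```python
from h import *
d=snap('wrist','w0');print(np.round(d['hand_eye'],3).tolist(),np.round(d['camera_matrix'],0).tolist())
for a in ((200.5,213.75),(226.25,221.25)):
  for b in ((278,221.25),(294.25,205.75)): print(np.round(tri(('s1',)+a,('d1',)+b),3))
R=np.array(ctrl.state()['ee_rot']);print(R.T@(np.array([.54,-.02,.33])-ctrl.state()['tool_pos']))
```

```text
[[-0.0, -0.958, -0.285, 0.072], [1.0, -0.001, 0.001, -0.0], [-0.001, -0.285, 0.958, -0.144], [0.0, 0.0, 0.0, 1.0]] [[315.0, 0.0, 255.0], [0.0, 315.0, 185.0], [0.0, 0.0, 1.0]]
[ 0.527 -0.172  0.152]
[ 0.557 -0.188  0.212]
[ 0.555 -0.114  0.071]
[ 0.588 -0.136  0.143]
[ 0.49610637 -0.43526844 -0.09881672]
```

>>> step_arm([
  {"fingers": 0,"travel": [10,-10,-20],"roll": 0},
  {"fingers": 0,"travel": [20,-20,-20],"roll": 0},
  {"fingers": 0,"travel": [25,-23,-20],"roll": 0},
  {"fingers": 0,"travel": [25,-23,-10],"roll": 0},
  {"fingers": 0,"travel": [25,-23,0],"roll": 0},
  {"fingers": 0,"travel": [25,-23,0],"roll": 0},
  {"fingers": 0,"travel": [25,-23,0],"roll": 0},
  {"fingers": 0,"travel": [25,-23,0],"roll": 0},
  {"fingers": 0,"travel": [25,-23,0],"roll": 0},
  {"fingers": 0,"travel": [25,-23,0],"roll": 0},
  {"fingers": 0,"travel": [25,-23,0],"roll": 0},
  {"fingers": 0,"travel": [25,-23,0],"roll": 0},
])

```text
time: 1.15
tool_pos: [0.4025, -0.2604, 0.3013]
ee_rot: [[0.932, 0.362, -0.0], [0.362, -0.932, -0.0], [-0.0, 0.0, -1.0]]
ft_force: [0.3, -0.3, -0.1]
opening: 0.0003
finger_force: 0.0
```

>>> step_arm([
  {"fingers": 0,"travel": [25,-23,0],"roll": 0},
  {"fingers": 0,"travel": [25,-23,0],"roll": 0},
  {"fingers": 0,"travel": [25,-23,0],"roll": 0},
  {"fingers": 0,"travel": [25,-23,0],"roll": 0},
  {"fingers": 0,"travel": [25,-23,0],"roll": 0},
  {"fingers": 0,"travel": [25,-23,0],"roll": 0},
  {"fingers": 0,"travel": [25,-23,0],"roll": 0},
  {"fingers": 0,"travel": [25,-23,0],"roll": 0},
  {"fingers": 0,"travel": [25,-23,0],"roll": 0},
  {"fingers": 0,"travel": [15,-11,0],"roll": 0},
  {"fingers": 0,"travel": [5,-5,0],"roll": 0},
  {"fingers": 0,"travel": [0,0,0],"roll": 0},
])

```text
time: 2.15
tool_pos: [0.5499, 0.0369, 0.301]
ee_rot: [[0.931, 0.366, -0.001], [0.366, -0.931, 0.001], [-0.0, -0.001, -1.0]]
ft_force: [-0.4, -0.1, 0.0]
opening: 0.0
finger_force: 0.0
```

Run:
```python
from h import *
s=ctrl.state();print({k:np.round(s[k],3).tolist() for k in('time','tool_pos','ee_rot','joint_pos')})
snap('wrist','w1');cv2.imwrite('pics/w1b.png',cv2.resize(cv2.imread('pics/w1.png'),(800,600),interpolation=cv2.INTER_CUBIC))
```

```text
{'time': 2.15, 'tool_pos': [0.55, 0.037, 0.301], 'ee_rot': [[0.931, 0.366, -0.001], [0.366, -0.931, 0.001], [-0.0, -0.001, -1.0]], 'joint_pos': [0.569, 0.332, -0.848, 1.708, 0.262, 1.221, -1.539]}
```

View pics/w1b.png

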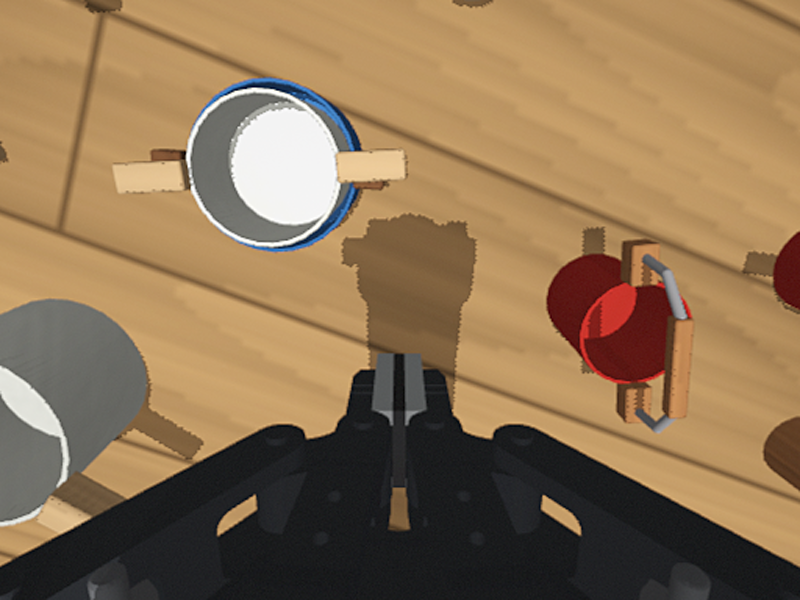

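Run:
```python
from h import *
k=.64
P=lambda u,v,h:np.round(onz('w1',u*k,v*k,h),4)[:2]
def ang(a,b): d=b-a; return np.degrees(np.arctan2(d[1],d[0])),np.linalg.norm(d),(a+b)/2
print('white',ang(P(115,178,.11),P(406,164,.11)))
# blue edges offset 10mm to centreline
l1,l2=P(153,151,.088),P(185,150,.088);r1,r2=P(362,189,.088),P(387,184,.088)
print('bl',l1,l2,r1,r2,ang(l1,l2),ang(r1,r2),ang(l1,r2))
print('rim',P(266,167,.098),'l/r',P(188,167,.098),P(343,167,.098))
print('bar',ang(P(680,320,.156),P(677,416,.156)))
bw=tri(('w1',680*k,320*k),('s1',226.25,221.25),('d1',294.25,205.75));bx=tri(('w1',677*k,416*k),('s1',200.5,213.75),('d1',278,221.25));print(bw,bx,ang(bw[:2],bx[:2]))
```

```text
white (np.float64(-65.87216003766137), np.float64(0.19350547795863557), array([0.56655, 0.142  ]))
bl [0.549  0.2205] [0.5578 0.1999] [0.5778 0.0758] [0.5876 0.0605] (np.float64(-66.86857918537274), np.float64(0.022400892839349033), array([0.5534, 0.2102])) (np.float64(-57.35950872673536), np.float64(0.018169479904499217), array([0.5827 , 0.06815])) (np.float64(-76.43656685053907), np.float64(0.16459027917832814), array([0.5683, 0.1405]))
rim [0.5688 0.1417] l/r [0.5493 0.1914] [0.5881 0.0927]
bar (np.float64(-150.88013877707527), np.float64(0.06822316322188526), array([ 0.5526, -0.1553]))
[ 0.58559841 -0.13977514  0.14964228] [ 0.52518751 -0.17274664  0.15391159] (np.float64(-151.37485215177267), np.float64(0.06882294501334017), array([ 0.55539296, -0.15626089]))
```

The wrist view shows the white grips at (115,178) and (406,164), with the blue grips just under them and about 4° off. The red pot's bar runs from (680,320) to (677,416). I'll push the near grip clockwise.

>>> step_arm([
  {"fingers": 0,"travel": [20,-3,0],"roll": 0},
  {"fingers": 0,"travel": [30,-4,0],"roll": 0},
  {"fingers": 0,"travel": [30,-3,10],"roll": 0},
  {"fingers": 0,"travel": [13,-2,20],"roll": 0},
  {"fingers": 0,"travel": [0,0,28],"roll": 0},
  {"fingers": 0,"travel": [0,0,30],"roll": 0},
  {"fingers": 0,"travel": [0,0,30],"roll": 0},
  {"fingers": 0,"travel": [0,0,30],"roll": 0},
  {"fingers": 0,"travel": [0,0,30],"roll": 0},
  {"fingers": 0,"travel": [0,0,20],"roll": 0},
  {"fingers": 0,"travel": [0,0,10],"roll": 0},
  {"fingers": 0,"travel": [0,0,0],"roll": 0},
])

```text
time: 3.2
tool_pos: [0.6302, 0.0765, 0.0907]
ee_rot: [[0.933, 0.36, -0.005], [0.36, -0.933, -0.002], [-0.005, -0.0, -1.0]]
ft_force: [-0.6, -0.4, -0.1]
opening: -0.0002
finger_force: 0.0
```

Run:
```python
from h import *
s=ctrl.state();print({k:np.round(s[k],3).tolist() for k in('time','tool_pos','ee_rot','joint_pos','ft_force')})
R=np.array(s['ee_rot']);print(R.T@(s['tool_pos']-np.array([.568,.141,.093])))
```

```text
{'time': 3.2, 'tool_pos': [0.63, 0.077, 0.091], 'ee_rot': [[0.933, 0.36, -0.005], [0.36, -0.933, -0.002], [-0.005, -0.0, -1.0]], 'joint_pos': [0.324, 0.711, -0.692, 1.683, 0.537, 0.952, -1.774], 'ft_force': [-0.647, -0.44, -0.105]}
[0.03479968 0.0825345  0.00215208]
```

>>> step_arm([
  {"fingers": 0,"travel": [-5,-2,-1],"roll": 0},
  {"fingers": 0,"travel": [-5,-2,0],"roll": 0},
  {"fingers": 0,"travel": [-4,0,0],"roll": 0},
  {"fingers": 0,"travel": [-4.3,1,0],"roll": 0.055},
  {"fingers": 0,"travel": [-4.3,1,0],"roll": 0.055},
  {"fingers": 0,"travel": [-4.3,1,0],"roll": 0.055},
  {"fingers": 0,"travel": [-4.3,1,0],"roll": 0.055},
  {"fingers": 0,"travel": [-4.3,1,0],"roll": 0.055},
  {"fingers": 0,"travel": [-4.3,1,0],"roll": 0.055},
  {"fingers": 0,"travel": [-4.3,1,0],"roll": 0.055},
  {"fingers": 0,"travel": [-4.3,1,0],"roll": 0.055},
  {"fingers": 0,"travel": [-4.3,1,0],"roll": 0.055},
])

```text
time: 4.2
tool_pos: [0.582, 0.0632, 0.0961]
ee_rot: [[0.992, -0.127, 0.004], [-0.127, -0.992, -0.0], [0.004, -0.0, -1.0]]
ft_force: [0.2, 1.0, -0.5]
opening: 0.0004
finger_force: 0.4
```

Run:
```python
from h import *
s=ctrl.state();print({k:np.round(s[k],3).tolist() for k in('time','tool_pos','joint_pos','ft_force')})
R=np.array(s['ee_rot']);print(R.T@(s['tool_pos']-np.array([.568,.141,.093])),np.degrees(np.arctan2(R[1,0],R[0,0])))
a=snap('scene','s2');b=snap('side','d2')
c=lambda im,x,y,w:cv2.resize(im[y:y+w,x:x+w,::-1],(400,400),interpolation=cv2.INTER_CUBIC)
cv2.imwrite('pics/z2.png',np.hstack([c(a['image'],240,125,100),c(b['image'],195,110,100)]))
```

```text
{'time': 4.2, 'tool_pos': [0.582, 0.063, 0.096], 'joint_pos': [0.302, 0.594, -0.601, 1.82, 0.433, 0.858, -2.205], 'ft_force': [0.201, 0.984, -0.522]}
[ 0.02378364  0.07540831 -0.00300166] -7.283786298330935
```

View pics/z2.png

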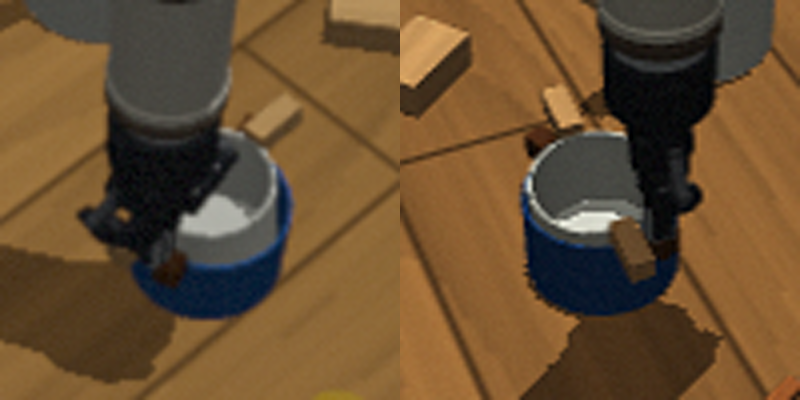

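The white grip has swung about 28° clockwise and the finger is still against it. Joint 7 is getting near its limit, so I'll finish the arc without rolling.

Run:
```python
from h import *
s=ctrl.state();R=np.array(s['ee_rot']);p=np.array(s['tool_pos']);c=np.array([.568,.141,.093])
yaw=np.degrees(np.arctan2(R[1,0],R[0,0]));p0=p.copy()
for ph in np.linspace(-97.3,-160,23)[1:]:
    a=np.radians(ph);al=np.radians(abs(ph+97.3))
    sup=11*np.cos(al)+14.5*np.sin(al)+10
    q=c+.001*(76*np.array([np.cos(a),np.sin(a),0])+sup*np.array([-np.sin(a),np.cos(a),0]))
    d=R.T@(q-p0)*1000;print(round(ph),np.round(d[:2],1),end=' ');p0=q
```

```text
-100 [-5.1  1.7] -103 [-3.2  0.9] -106 [-3.3  0.7] -109 [-3.3  0.6] -112 [-3.4  0.4] -114 [-3.4  0.3] -117 [-3.5  0.1] -120 [-3.5 -0. ] -123 [-3.6 -0.2] -126 [-3.6 -0.4] -129 [-3.6 -0.6] -132 [-3.6 -0.8] -134 [-3.6 -0.9] -137 [-3.6 -1.1] -140 [-3.6 -1.3] -143 [-3.6 -1.6] -146 [-3.5 -1.8] -149 [-3.5 -2. ] -151 [-3.4 -2.2] -154 [-3.3 -2.4] -157 [-3.2 -2.6] -160 [-3.1 -2.8]
```

>>> step_arm([
  {"fingers": 0,"travel": [0,0,1],"roll": 0},
  {"fingers": 0,"travel": [-5,1.7,1],"roll": 0},
  {"fingers": 0,"travel": [-3.2,0.9,0],"roll": 0},
  {"fingers": 0,"travel": [-3.3,0.7,0],"roll": 0},
  {"fingers": 0,"travel": [-3.3,0.6,0],"roll": 0},
  {"fingers": 0,"travel": [-3.4,0.4,0],"roll": 0},
  {"fingers": 0,"travel": [-3.4,0.3,0],"roll": 0},
  {"fingers": 0,"travel": [-3.5,0.1,0],"roll": 0},
  {"fingers": 0,"travel": [-3.5,0,0],"roll": 0},
  {"fingers": 0,"travel": [-3.6,-0.2,0],"roll": 0},
  {"fingers": 0,"travel": [-3.6,-0.4,0],"roll": 0},
  {"fingers": 0,"travel": [0,0,0],"roll": 0},
])

```text
time: 5.3
tool_pos: [0.5449, 0.0644, 0.0926]
ee_rot: [[0.992, -0.123, 0.001], [-0.123, -0.992, 0.0], [0.001, -0.0, -1.0]]
ft_force: [2.2, 0.2, 0.3]
opening: 0.0003
finger_force: 0.5
```

Run:
```python
from h import *
s=ctrl.state();print({k:np.round(s[k],3).tolist() for k in('time','tool_pos','joint_pos','ft_force')})
R=np.array(s['ee_rot']);print(np.degrees(np.arctan2(R[1,0],R[0,0])))
for ph in (-126,-160):
    a=np.radians(ph);al=np.radians(abs(ph+97.3));sup=11*np.cos(al)+14.5*np.sin(al)+10
    q=np.array([.568,.141,.093])+.001*(76*np.array([np.cos(a),np.sin(a),0])+sup*np.array([-np.sin(a),np.cos(a),0]));print(q,R.T@(q-s['tool_pos']))
```

```text
{'time': 5.3, 'tool_pos': [0.545, 0.064, 0.093], 'joint_pos': [0.317, 0.548, -0.613, 1.911, 0.425, 0.814, -2.219], 'ft_force': [2.201, 0.166, 0.279]}
-7.077003689998299
[0.54485776 0.06387266 0.093     ] [ 1.31563178e-05  5.54963657e-04 -4.22574766e-04]
[0.50613602 0.08876076 0.093     ] [-0.04147987 -0.0193729  -0.00044248]
```

Tracking is exact, so I'll finish the arc.

>>> step_arm([
  {"fingers": 0,"travel": [-3.6,-0.6,0],"roll": 0},
  {"fingers": 0,"travel": [-3.6,-0.8,0],"roll": 0},
  {"fingers": 0,"travel": [-3.6,-0.9,0],"roll": 0},
  {"fingers": 0,"travel": [-3.6,-1.1,0],"roll": 0},
  {"fingers": 0,"travel": [-3.6,-1.3,0],"roll": 0},
  {"fingers": 0,"travel": [-3.6,-1.6,0],"roll": 0},
  {"fingers": 0,"travel": [-3.5,-1.8,0],"roll": 0},
  {"fingers": 0,"travel": [-3.5,-2,0],"roll": 0},
  {"fingers": 0,"travel": [-3.4,-2.2,0],"roll": 0},
  {"fingers": 0,"travel": [-3.3,-2.4,0],"roll": 0},
  {"fingers": 0,"travel": [-3.2,-2.6,0],"roll": 0},
  {"fingers": 0,"travel": [-2.5,-2.3,0],"roll": 0},
])

```text
time: 6.3
tool_pos: [0.5064, 0.087, 0.0926]
ee_rot: [[0.992, -0.125, -0.001], [-0.125, -0.992, -0.003], [-0.0, 0.003, -1.0]]
ft_force: [2.0, -6.9, 6.7]
opening: 0.0003
finger_force: 4.2
```

>>> step_arm([
  {"fingers": 0,"travel": [5,5,0],"roll": 0},
  {"fingers": 0,"travel": [10,10,0],"roll": 0},
  {"fingers": 0,"travel": [0,10,-25],"roll": 0},
  {"fingers": 0,"travel": [0,10,-35],"roll": -0.05},
  {"fingers": 0,"travel": [0,15,-40],"roll": -0.1},
  {"fingers": 0,"travel": [0,20,-40],"roll": -0.1},
  {"fingers": 0,"travel": [0,20,-40],"roll": -0.1},
  {"fingers": 0,"travel": [0,20,-30],"roll": -0.1},
  {"fingers": 30,"travel": [0,10,-10],"roll": -0.1},
  {"fingers": 40,"travel": [0,0,0],"roll": -0.1},
  {"fingers": 40,"travel": [0,0,0],"roll": -0.05},
  {"fingers": 40,"travel": [0,0,0],"roll": 0},
])

```text
time: 7.3
tool_pos: [0.5265, -0.0297, 0.3055]
ee_rot: [[0.839, 0.545, -0.001], [0.545, -0.839, 0.001], [-0.0, -0.002, -1.0]]
ft_force: [0.4, 0.7, -1.1]
opening: 0.0401
finger_force: 0.0
```

Run:
```python
from h import *
s=ctrl.state();print({k:np.round(s[k],3).tolist() for k in('time','tool_pos','joint_pos','ft_force')})
R=np.array(s['ee_rot']);print(np.degrees(np.arctan2(R[1,0],R[0,0])))
snap('wrist','w3');cv2.imwrite('pics/w3b.png',cv2.resize(cv2.imread('pics/w3.png'),(800,600),interpolation=cv2.INTER_CUBIC))
```

```text
{'time': 7.3, 'tool_pos': [0.527, -0.03, 0.305], 'joint_pos': [0.729, 0.277, -0.862, 1.756, 0.222, 1.212, -1.188], 'ft_force': [0.387, 0.746, -1.123]}
33.0160138127229
```

View pics/w3b.png

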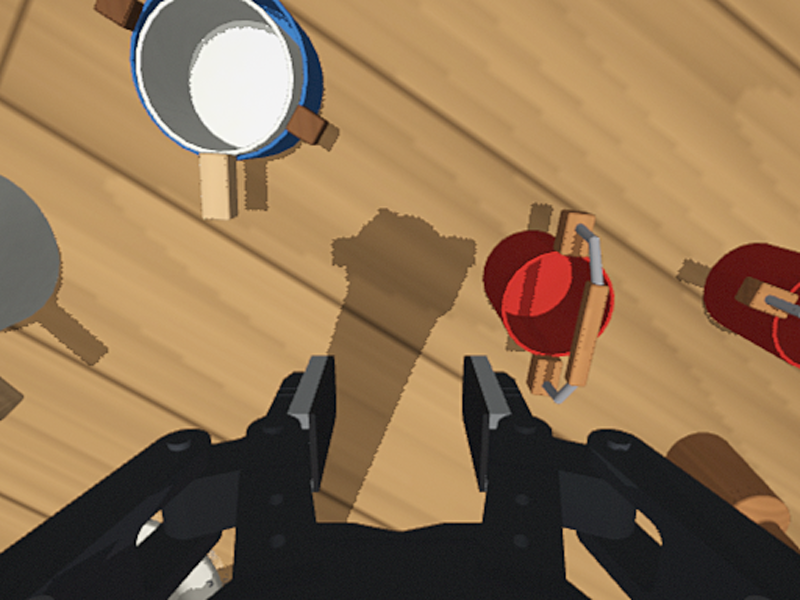

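The white pot's near grip is at (218,187) and the blue grips are at (118,10) and (310,125), so they are nearly square. Next I'll check from two views that the pot has dropped and how the grips are angled.

Run:
```python
from h import *
k=.64
P=lambda u,v,h:np.round(onz('w3',u*k,v*k,h),4)[:2]
print('white grip end/root',P(219,217,.100),P(217,156,.1),'blue R end',P(322,133,.088),'blue L',P(97,6,.088))
print('rim',P(131,70,.088),P(306,85,.088))
a=snap('scene','s4');b=snap('side','d4')
c=lambda im,x,y,w:cv2.resize(im[y:y+w,x:x+w,::-1],(400,400),interpolation=cv2.INTER_CUBIC)
cv2.imwrite('pics/z4.png',np.hstack([c(a['image'],250,130,80),c(b['image'],205,120,80)]))
```

```text
white grip end/root [0.475  0.0887] [0.5117 0.109 ] blue R end [0.563  0.0579] blue L [0.5512 0.2213]
rim [0.5277 0.1867] [0.5839 0.0829]
```

View pics/z4.png

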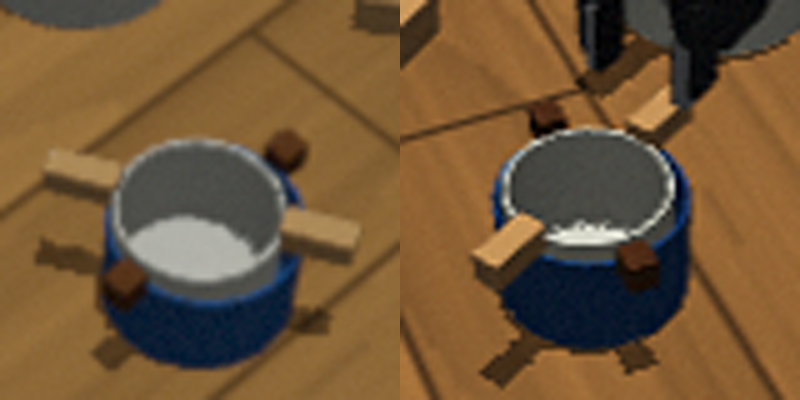

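Run:
```python
from h import *
S=lambda u,v:('s4',250+u/5,130+v/5); D=lambda u,v:('d4',205+(u-400)/5,120+v/5)
L,Rr=S(48,160),S(357,235)
for n,x in(('L',L),('R',Rr)):
  for y in(D(672,98),D(490,258)):
    p=tri(x,y);print(n,np.round(p,4),[np.round(proj(o[0],p)-o[1:],1) for o in(x,y)])
print('rim',tri(S(199,210),D(589,187)))
print('blueA',tri(S(287,148),D(548,115)),'blueB',tri(S(127,280),D(640,262)))
```

```text
L [0.5589 0.012  0.2489] [array([ 0.1, -0.5]), array([0.4, 0.4])]
L [0.4771 0.0903 0.0972] [array([-0. ,  0.1]), array([-0.1, -0.1])]
R [0.6378 0.1951 0.0838] [array([-0.1,  0.4]), array([-0.3, -0.3])]
R [ 0.545   0.3431 -0.1594] [array([-0.3,  1.1]), array([-0.7, -0.9])]
rim [0.55845078 0.14052639 0.08074706]
blueA [0.5604581  0.21668428 0.07798638] blueB [0.56389999 0.07400799 0.0754701 ]
```

The white pot has dropped: its grip top is near 0.097 and its rim near 0.085. The one-sided push also turned the blue pot about 17°, so the grips now cross at only about 63°. I'll straddle the near white grip and turn it about 27° more about its own centre, so that it doesn't drag the blue pot.

>>> step_arm([
  {"fingers": 36,"travel": [5,-20,0],"roll": 0.05},
  {"fingers": 36,"travel": [10,-30,10],"roll": 0},
  {"fingers": 36,"travel": [12,-35,20],"roll": 0},
  {"fingers": 36,"travel": [9,-30,25],"roll": 0},
  {"fingers": 36,"travel": [2,-9,25],"roll": 0},
  {"fingers": 36,"travel": [0,0,20],"roll": 0},
  {"fingers": 36,"travel": [0,0,10],"roll": 0},
  {"fingers": 36,"travel": [0,0,0],"roll": 0},
])

```text
time: 8.12
tool_pos: [0.4947, 0.0965, 0.1937]
ee_rot: [[0.865, 0.502, -0.005], [0.502, -0.865, -0.0], [-0.004, -0.002, -1.0]]
ft_force: [-0.1, -0.4, -0.3]
opening: 0.0359
finger_force: 0.0
```

Run:
```python
from h import *
s=ctrl.state();print({k:np.round(s[k],3).tolist() for k in('time','tool_pos','joint_pos','ft_force')})
R=np.array(s['ee_rot']);print(np.degrees(np.arctan2(R[1,0],R[0,0])),R.T@(np.array([.4915,.0965,.087])-s['tool_pos']))
snap('wrist','w5');cv2.imwrite('pics/w5b.png',cv2.resize(cv2.imread('pics/w5.png'),(800,600),interpolation=cv2.INTER_CUBIC))
```

```text
{'time': 8.117, 'tool_pos': [0.495, 0.096, 0.194], 'joint_pos': [0.469, 0.374, -0.86, 1.935, 0.337, 0.987, -1.592], 'ft_force': [-0.106, -0.39, -0.3]}
30.12298230547731 [-0.00232115 -0.00139514  0.1067323 ]
```

View pics/w5b.png

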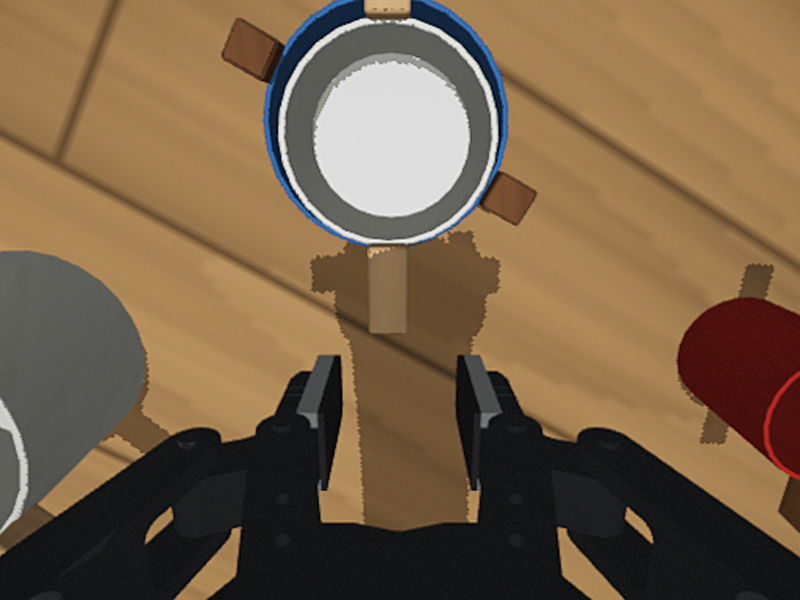

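Run:
```python
from h import *
k=.64
s=ctrl.state();R=np.array(s['ee_rot'])
def P(n,u,v,h):
    w=onz('w5',u*k,v*k,h);print(n,np.round(w,4),'tool mm',np.round((R.T@(w-s['tool_pos'])*1000),1))
P('gend',388,332,.1);P('groot',388,246,.1);P('rimc',388,131,.088);P('bl',228,33,.088);P('bl',251,48,.088);P('br',526,207,.088);P('bR',510,197,.088)
P('blue rim',386,125,.075)
```

```text
gend [0.4729 0.0902 0.1   ] tool mm [-22.9  -6.   95.3]
groot [0.5121 0.1127 0.1   ] tool mm [22.3 -5.7 95.2]
rimc [0.5587 0.1396 0.088 ] tool mm [ 76.2  -5.6 107.1]
bl [0.5591 0.224  0.088 ] tool mm [118.8 -78.5 107.1]
bl [0.5587 0.2122 0.088 ] tool mm [112.6 -68.5 107.1]
br [0.5619 0.0615 0.088 ] tool mm [ 39.8  63.5 107.1]
bR [0.562  0.0713 0.088 ] tool mm [ 44.8  55.2 107.1]
blue rim [0.5608 0.1423 0.075 ] tool mm [ 79.3  -6.9 120.1]
```

>>> step_arm([
  {"fingers": 36,"travel": [0,-5.8,10],"roll": 0},
  {"fingers": 36,"travel": [0,0,25],"roll": 0},
  {"fingers": 36,"travel": [0,0,25],"roll": 0},
  {"fingers": 36,"travel": [0,0,25],"roll": 0},
  {"fingers": 36,"travel": [0,0,15],"roll": 0},
  {"fingers": 36,"travel": [0,0,5],"roll": 0},
  {"fingers": 30,"travel": [0,0,2],"roll": 0},
  {"fingers": 24,"travel": [0,0,0],"roll": 0},
  {"fingers": 24,"travel": [0,0,0],"roll": 0},
  {"fingers": 24,"travel": [0,0,0],"roll": 0},
])

```text
time: 9.0
tool_pos: [0.4948, 0.1021, 0.0903]
ee_rot: [[0.865, 0.502, 0.003], [0.502, -0.865, 0.0], [0.002, 0.001, -1.0]]
ft_force: [0.2, -1.0, -0.2]
opening: 0.0242
finger_force: 0.0
```

>>> step_arm([
  {"fingers": 24,"travel": [0.1,-3.7,1],"roll": 0.05},
  {"fingers": 24,"travel": [0.1,-3.7,0],"roll": 0.05},
  {"fingers": 24,"travel": [0.1,-3.7,0],"roll": 0.05},
  {"fingers": 24,"travel": [0.1,-3.7,0],"roll": 0.05},
  {"fingers": 24,"travel": [0.1,-3.7,0],"roll": 0.05},
  {"fingers": 24,"travel": [0.1,-3.7,0],"roll": 0.05},
  {"fingers": 24,"travel": [0.1,-3.7,0],"roll": 0.05},
  {"fingers": 24,"travel": [0.1,-3.7,0],"roll": 0.05},
  {"fingers": 24,"travel": [0.1,-3.7,0],"roll": 0.05},
  {"fingers": 24,"travel": [0.1,-3.7,0],"roll": 0.05},
  {"fingers": 24,"travel": [0.1,-3.7,0],"roll": 0.05},
  {"fingers": 24,"travel": [0,0,0],"roll": 0},
])

```text
time: 10.0
tool_pos: [0.4841, 0.1409, 0.089]
ee_rot: [[1.0, -0.026, 0.001], [-0.026, -1.0, -0.001], [0.001, 0.001, -1.0]]
ft_force: [-0.4, -0.9, 1.4]
opening: 0.0241
finger_force: 0.9
```

>>> step_arm([
  {"fingers": 30,"travel": [0,1,0],"roll": 0},
  {"fingers": 36,"travel": [0,0,0],"roll": 0},
  {"fingers": 36,"travel": [0,0,-15],"roll": 0},
  {"fingers": 36,"travel": [0,0,-25],"roll": 0},
  {"fingers": 36,"travel": [0,0,-30],"roll": 0},
  {"fingers": 36,"travel": [0,0,-30],"roll": 0},
  {"fingers": 36,"travel": [0,0,-30],"roll": 0},
  {"fingers": 36,"travel": [0,0,-20],"roll": 0},
  {"fingers": 36,"travel": [0,0,0],"roll": 0},
])

```text
time: 10.75
tool_pos: [0.4866, 0.141, 0.2428]
ee_rot: [[1.0, -0.023, 0.009], [-0.023, -1.0, 0.001], [0.008, -0.002, -1.0]]
ft_force: [0.3, 0.8, -0.5]
opening: 0.0359
finger_force: 0.0
```

Run:
```python
from h import *
s=ctrl.state();print({k:np.round(s[k],3).tolist() for k in('time','tool_pos','joint_pos','ft_force')})
R=np.array(s['ee_rot']);print(np.degrees(np.arctan2(R[1,0],R[0,0])))
d=snap('wrist','w6');cv2.imwrite('pics/w6b.png',cv2.resize(cv2.imread('pics/w6.png'),(800,600),interpolation=cv2.INTER_CUBIC))
```

```text
{'time': 10.75, 'tool_pos': [0.487, 0.141, 0.243], 'joint_pos': [0.304, 0.268, -0.744, 1.892, 0.21, 1.052, -2.12], 'ft_force': [0.308, 0.82, -0.517]}
-1.3328064495879648
```

View pics/w6b.png

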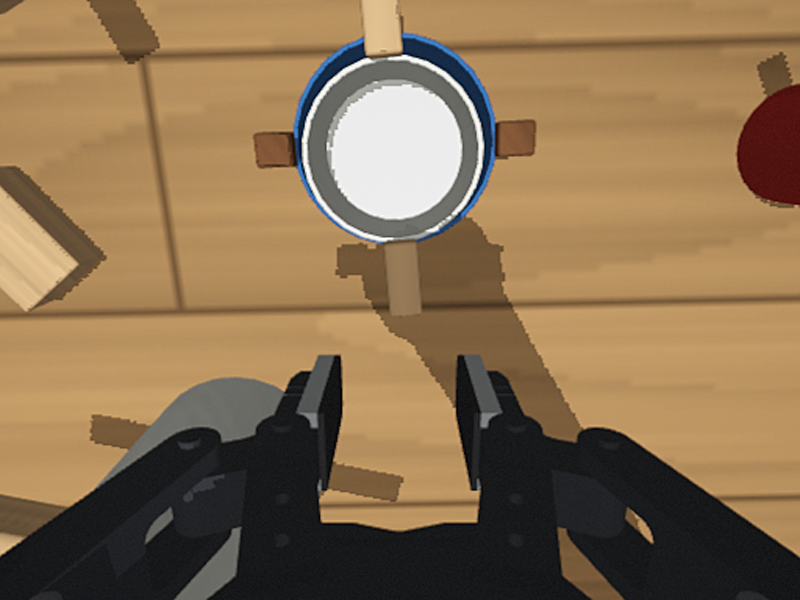

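The white pot sits home and square: its grips are at (382,30) and (404,300), the blue grips at (272,149) and (516,138). Next is the red pot.

Run:
```python
from h import *
k=.64
s=ctrl.state();R=np.array(s['ee_rot'])
print('white',onz('w6',392*k,147*k,.088), 'floor centre',onz('w6',396*k,150*k,.008),onz('w5',392*k,137*k,.008),'grips',onz('w6',404*k,313*k,.1),onz('w6',386*k,53*k,.1))
print('blue',onz('w6',256*k,150*k,.088),onz('w6',535*k,138*k,.088))
e1=[('w1',680*k,320*k),('w3',596*k,286*k),('s1',226.25,221.25),('d1',294.25,205.75)];e2=[('w1',677*k,416*k),('w3',578*k,385*k),('s1',200.5,213.75),('d1',278,221.25)]
def pr(o):
    a,b=tri(*o(e1)),tri(*o(e2));d=a-b;print(a,b,(a+b)/2,np.degrees(np.arctan2(d[1],d[0])),np.linalg.norm(d)); return (a+b)/2
pr(lambda e:e);pr(lambda e:e[:2]);
c=pr(lambda e:e)
# red rim centre z .092 in w3/w1: rim ellipse centres
print('rim',onz('w3',557*k,303*k,.092),onz('w1',637*k,331*k,.092))
q=np.array([c[0],c[1],.25]);print('move',R.T@(q-s['tool_pos'])*1000)
```

```text
white [0.55768597 0.14320254 0.088     ] floor centre [0.55545902 0.14136268 0.008     ] [0.55708931 0.13770007 0.008     ] grips [0.45942913 0.13831526 0.1       ] [0.60589098 0.14493901 0.1       ]
blue [0.55786442 0.22270805 0.088     ] [0.56075907 0.06009464 0.088     ]
[ 0.58462198 -0.14049545  0.15038991] [ 0.52451551 -0.17306039  0.15443476] [ 0.55456874 -0.15677792  0.15241233] 28.448280843229558 0.06848082238397701
[ 0.58197811 -0.14131299  0.15229038] [ 0.52156499 -0.17572211  0.15144962] [ 0.55177155 -0.15851755  0.15187   ] 29.66426452948821 0.06953014051401081
[ 0.58462198 -0.14049545  0.15038991] [ 0.52451551 -0.17306039  0.15443476] [ 0.55456874 -0.15677792  0.15241233] 28.448280843229558 0.06848082238397701
rim [ 0.55418778 -0.15572209  0.092     ] [ 0.55486024 -0.15748948  0.092     ]
move [ 76.135899   295.37849232  -9.26269285]
```

>>> step_arm([
  {"fingers": 60,"travel": [4,15,-5],"roll": 0},
  {"fingers": 60,"travel": [7,28,-2],"roll": 0},
  {"fingers": 60,"travel": [8,32,0],"roll": 0},
  {"fingers": 60,"travel": [8,32,0],"roll": 0},
  {"fingers": 60,"travel": [8,32,0],"roll": 0},
  {"fingers": 60,"travel": [8,32,0],"roll": 0},
  {"fingers": 60,"travel": [8,32,0],"roll": 0},
  {"fingers": 60,"travel": [8,32,0],"roll": 0},
  {"fingers": 60,"travel": [8,30,0],"roll": 0},
  {"fingers": 60,"travel": [6,20,0],"roll": 0},
  {"fingers": 60,"travel": [3,10,0],"roll": 0},
  {"fingers": 60,"travel": [0,0,0],"roll": -0.1},
])

```text
time: 11.8
tool_pos: [0.5519, -0.1601, 0.2434]
ee_rot: [[0.997, 0.071, -0.002], [0.071, -0.997, 0.0], [-0.002, -0.0, -1.0]]
ft_force: [0.9, 0.1, 0.2]
opening: 0.0599
finger_force: 0.0
```

>>> step_arm([
  {"fingers": 60,"travel": [0,0,0],"roll": -0.1},
  {"fingers": 60,"travel": [0,0,0],"roll": -0.1},
  {"fingers": 60,"travel": [0,0,0],"roll": -0.1},
  {"fingers": 60,"travel": [0,0,0],"roll": -0.1},
  {"fingers": 60,"travel": [0,0,0],"roll": -0.03},
  {"fingers": 60,"travel": [0,0,0],"roll": 0},
])

```text
time: 12.3
tool_pos: [0.552, -0.1556, 0.244]
ee_rot: [[0.873, 0.487, -0.001], [0.487, -0.873, 0.001], [-0.001, -0.002, -1.0]]
ft_force: [-0.3, -0.1, -0.8]
opening: 0.0598
finger_force: 0.0
```

Run:
```python
from h import *
s=ctrl.state();print({k:np.round(s[k],3).tolist() for k in('time','tool_pos','joint_pos','ft_force','opening')})
R=np.array(s['ee_rot']);print(np.degrees(np.arctan2(R[1,0],R[0,0])),R.T@(np.array([.554,-.157,.131])-s['tool_pos']))
d=snap('wrist','w7');im=d['image'].astype(int)
# red rim interior mask -> bounding info
hsv=cv2.cvtColor(d['image'],cv2.COLOR_RGB2HSV)
m=((hsv[...,0]<4)|(hsv[...,0]>176))&(hsv[...,1]>200)&(hsv[...,2]>60)
n,l,st,ce=cv2.connectedComponentsWithStats(m.astype(np.uint8));
for i in range(1,n):
    if st[i,4]>150: print(st[i],ce[i])
for p in((.5846,-.1405,.156),(.5245,-.173,.156)): print(proj('w7',p))
```

```text
{'time': 12.3, 'tool_pos': [0.552, -0.156, 0.244], 'joint_pos': [0.767, 0.398, -0.687, 1.726, 0.276, 1.118, -1.067], 'ft_force': [-0.256, -0.129, -0.77], 'opening': 0.06}
29.145026068623675 [0.00114408 0.00243216 0.1130274 ]
[ 393  115  119   93 4539] [457.64419476 157.98589998]
[ 213  119   42   90 1574] [235.13151207 166.59402795]
[ 264  121   37   89 1365] [280.41245421 170.39267399]
[258.85765118 142.55490964]
[257.46476645 227.73610992]
```

>>> step_arm([
  {"fingers": 60,"travel": [1,2,10],"roll": 0},
  {"fingers": 60,"travel": [0,0,25],"roll": 0},
  {"fingers": 60,"travel": [0,0,28],"roll": 0},
  {"fingers": 60,"travel": [0,0,25],"roll": 0},
  {"fingers": 60,"travel": [0,0,15],"roll": 0},
  {"fingers": 60,"travel": [0,0,10],"roll": 0},
  {"fingers": 30,"travel": [0,0,0],"roll": 0},
  {"fingers": 5,"travel": [0,0,0],"roll": 0},
  {"fingers": 5,"travel": [0,0,0],"roll": 0},
  {"fingers": 5,"travel": [0,0,0],"roll": 0},
  {"fingers": 5,"travel": [0,0,0],"roll": 0},
  {"fingers": 5,"travel": [0,0,0],"roll": 0},
], force=60)

```text
time: 13.35
tool_pos: [0.5551, -0.1581, 0.1332]
ee_rot: [[0.875, 0.485, 0.002], [0.485, -0.875, -0.001], [0.001, 0.001, -1.0]]
ft_force: [-0.2, 0.9, 4.5]
opening: 0.0108
finger_force: 59.0
```

>>> step_arm([
  {"fingers": 5,"travel": [0,0,-5],"roll": 0},
  {"fingers": 5,"travel": [0,0,-12],"roll": 0},
  {"fingers": 5,"travel": [0,0,-20],"roll": 0},
  {"fingers": 5,"travel": [0,0,-25],"roll": 0},
  {"fingers": 5,"travel": [0,0,-25],"roll": 0},
  {"fingers": 5,"travel": [0,0,-25],"roll": 0},
  {"fingers": 5,"travel": [0,0,-18],"roll": 0},
  {"fingers": 5,"travel": [0,0,-10],"roll": 0},
  {"fingers": 5,"travel": [3,-5,0],"roll": 0},
  {"fingers": 5,"travel": [6,-10,0],"roll": 0},
  {"fingers": 5,"travel": [8,-14,0],"roll": 0},
  {"fingers": 5,"travel": [9,-16,0],"roll": 0},
])

```text
time: 14.35
tool_pos: [0.554, -0.1052, 0.2702]
ee_rot: [[0.875, 0.484, -0.003], [0.484, -0.875, 0.001], [-0.002, -0.002, -1.0]]
ft_force: [0.1, -0.3, -2.4]
opening: 0.0107
finger_force: 58.3
```

>>> step_arm([
  {"fingers": 5,"travel": [10,-18,0],"roll": 0},
  {"fingers": 5,"travel": [10,-18,0],"roll": 0},
  {"fingers": 5,"travel": [10,-18,0],"roll": 0},
  {"fingers": 5,"travel": [10,-18,0],"roll": 0},
  {"fingers": 5,"travel": [10,-18,0],"roll": 0},
  {"fingers": 5,"travel": [10,-18,0],"roll": 0},
  {"fingers": 5,"travel": [10,-18,0],"roll": 0},
  {"fingers": 5,"travel": [10,-18,0],"roll": 0},
  {"fingers": 5,"travel": [10,-18,0],"roll": 0},
  {"fingers": 5,"travel": [10,-18,0],"roll": 0},
  {"fingers": 5,"travel": [10,-18,0],"roll": 0},
  {"fingers": 5,"travel": [7,-12,0],"roll": 0},
])

```text
time: 15.35
tool_pos: [0.5536, 0.1379, 0.2703]
ee_rot: [[0.873, 0.488, -0.003], [0.488, -0.873, 0.001], [-0.002, -0.003, -1.0]]
ft_force: [0.9, 1.0, -1.4]
opening: 0.0107
finger_force: 58.3
```

>>> step_arm([
  {"fingers": 5,"travel": [4,-6,0],"roll": -0.05},
  {"fingers": 5,"travel": [0,0,0],"roll": -0.1},
  {"fingers": 5,"travel": [0,0,0],"roll": -0.12},
  {"fingers": 5,"travel": [0,0,0],"roll": -0.12},
  {"fingers": 5,"travel": [0,0,0],"roll": -0.12},
  {"fingers": 5,"travel": [0,0,0],"roll": -0.12},
  {"fingers": 5,"travel": [0,0,0],"roll": -0.12},
  {"fingers": 5,"travel": [0,0,0],"roll": -0.12},
  {"fingers": 5,"travel": [0,0,0],"roll": -0.12},
  {"fingers": 5,"travel": [0,0,0],"roll": -0.08},
  {"fingers": 5,"travel": [0,0,0],"roll": -0.04},
  {"fingers": 5,"travel": [0,0,0],"roll": 0},
])

```text
time: 16.35
tool_pos: [0.5548, 0.1423, 0.2702]
ee_rot: [[-0.048, 0.999, -0.004], [0.999, 0.048, 0.0], [0.001, -0.003, -1.0]]
ft_force: [0.4, 0.4, -2.8]
opening: 0.0108
finger_force: 58.3
```

Run:
```python
from h import *
s=ctrl.state();print({k:np.round(s[k],3).tolist() for k in('time','tool_pos','joint_pos','ft_force','opening','finger_force')})
R=np.array(s['ee_rot']);print(np.degrees(np.arctan2(R[1,0],R[0,0])),R.T@(np.array([.557,.142,.14])-s['tool_pos']))
a=snap('scene','s8')['image'];b=snap('side','d8')['image'];snap('wrist','w8')
c=lambda im,x,y,w:cv2.resize(im[y:y+w,x:x+w,::-1],(400,400),interpolation=cv2.INTER_CUBIC)
cv2.imwrite('pics/z8.png',np.vstack([np.hstack([c(a,230,80,120),c(b,190,60,120)])]))
# red masks in both views: fit the pot cylinder position
for f,im in(('s8',a),('d8',b)):
    hsv=cv2.cvtColor(im,cv2.COLOR_RGB2HSV);m=((hsv[...,0]<4)|(hsv[...,0]>176))&(hsv[...,1]>180)&(hsv[...,2]>40)
    n,l,st,ce=cv2.connectedComponentsWithStats(m.astype(np.uint8))
    for i in range(1,n):
        if st[i,4]>100: print(f,st[i],ce[i])
    # predicted outline of cylinder below the TCP
    x,y,z=s['tool_pos'];t=np.linspace(0,2*np.pi,60);zb=z+.0187-.150
    Q=np.array([proj(f,(x+.043*np.cos(q),y+.043*np.sin(q),zz)) for q in t for zz in(zb,zb+.092)])
    print('pred',Q.min(0),Q.max(0))
```

```text
{'time': 16.35, 'tool_pos': [0.555, 0.142, 0.27], 'joint_pos': [0.472, 0.48, -1.029, 1.69, 0.432, 1.224, -0.611], 'ft_force': [0.437, 0.38, -2.755], 'opening': 0.011, 'finger_force': 58.294}
92.74721310637167 [-0.00043114  0.00262674  0.13019815]
s8 [277 131  31  41 765] [293.60784314 151.93594771]
s8 [172 284  32  41 813] [189.04059041 305.6900369 ]
pred [276.0606004  127.41692528] [308.78808831 171.38947525]
d8 [225 110  30  44 866] [237.29214781 132.86143187]
d8 [ 335  257   44   50 1424] [354.57162921 282.73103933]
pred [224.02503048 108.18750897] [255.18540968 152.54880634]
```

View pics/z8.png

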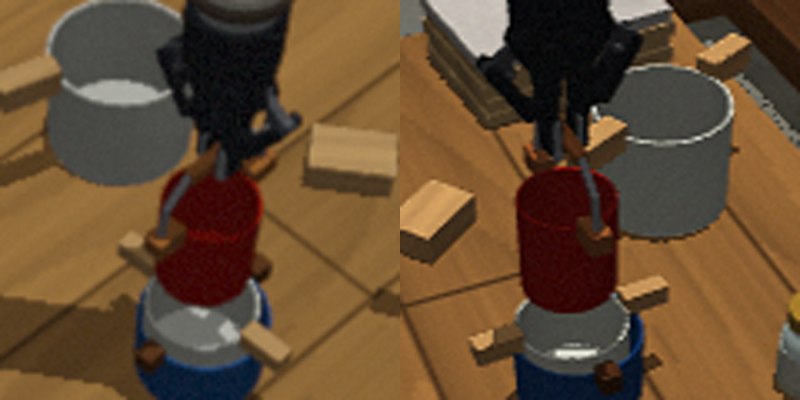

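The red pot hangs over the white one in both views, with its mask edges within 1 px of the predicted outline. Its grips are square across the white pot's. I'll check centring on the white rim (scene crop 143–262, side crop 515–632).

Run:
```python
from h import *
t=np.linspace(0,2*np.pi,90)
for c in((.557,.142),(.56,.142),(.557,.146)):
  for f in('s8','d8'):
    Q=np.array([proj(f,(c[0]+.053*np.cos(q),c[1]+.053*np.sin(q),.088)) for q in t]);print(c,f,Q[:,0].min(),Q[:,0].max(),'meas',(272.9,308.6) if f=='s8' else (224.5,259.6))
```

```text
(0.557, 0.142) s8 272.45349816419014 307.4076943911193 meas (272.9, 308.6)
(0.557, 0.142) d8 224.73011448415173 259.20032012504475 meas (224.5, 259.6)
(0.56, 0.142) s8 273.1394525804704 308.1277459186896 meas (272.9, 308.6)
(0.56, 0.142) d8 225.64981846534153 260.09476770769555 meas (224.5, 259.6)
(0.557, 0.146) s8 273.40094008644957 308.3168476816934 meas (272.9, 308.6)
(0.557, 0.146) d8 224.2881175859372 258.68101514874235 meas (224.5, 259.6)
```

>>> step_arm([
  {"fingers": 5,"travel": [1,3,4],"roll": 0},
  {"fingers": 5,"travel": [0,0,10],"roll": 0},
  {"fingers": 5,"travel": [0,0,12],"roll": 0},
  {"fingers": 5,"travel": [0,0,10],"roll": 0},
  {"fingers": 5,"travel": [0,0,7],"roll": 0},
  {"fingers": 5,"travel": [0,0,5],"roll": 0},
  {"fingers": 5,"travel": [0,0,5],"roll": 0},
  {"fingers": 5,"travel": [0,0,5],"roll": 0},
  {"fingers": 5,"travel": [0,0,5],"roll": 0},
  {"fingers": 5,"travel": [0,0,0],"roll": 0},
])

```text
time: 17.33
tool_pos: [0.559, 0.1422, 0.2081]
ee_rot: [[-0.045, 0.999, -0.001], [0.999, 0.045, -0.0], [-0.0, -0.001, -1.0]]
ft_force: [-0.1, -0.3, -1.3]
opening: 0.0107
finger_force: 58.3
```

>>> step_arm([
  {"fingers": 5,"travel": [0,0,6],"roll": 0},
  {"fingers": 5,"travel": [0,0,7],"roll": 0},
  {"fingers": 5,"travel": [0,0,7],"roll": 0},
  {"fingers": 5,"travel": [0,0,7],"roll": 0},
  {"fingers": 5,"travel": [0,0,7],"roll": 0},
  {"fingers": 5,"travel": [0,0,7],"roll": 0},
  {"fingers": 5,"travel": [0,0,7],"roll": 0},
  {"fingers": 5,"travel": [0,0,6],"roll": 0},
  {"fingers": 5,"travel": [0,0,4],"roll": 0},
  {"fingers": 5,"travel": [0,0,2],"roll": 0},
  {"fingers": 5,"travel": [0,0,1],"roll": 0},
  {"fingers": 5,"travel": [0,0,0],"roll": 0},
])

```text
time: 18.33
tool_pos: [0.5595, 0.1426, 0.148]
ee_rot: [[-0.045, 0.999, 0.0], [0.999, 0.045, 0.0], [0.0, 0.0, -1.0]]
ft_force: [-0.4, -0.0, -2.7]
opening: 0.011
finger_force: 58.3
```

>>> step_arm([
  {"fingers": 5,"travel": [0,0,2],"roll": 0},
  {"fingers": 5,"travel": [0,0,1.5],"roll": 0},
  {"fingers": 5,"travel": [0,0,1],"roll": 0},
  {"fingers": 5,"travel": [0,0,1],"roll": 0},
  {"fingers": 5,"travel": [0,0,0.5],"roll": 0},
  {"fingers": 5,"travel": [0,0,0],"roll": 0},
  {"fingers": 5,"travel": [0,0,0],"roll": 0},
])

```text
time: 18.92
tool_pos: [0.5595, 0.1426, 0.1421]
ee_rot: [[-0.045, 0.999, 0.0], [0.999, 0.045, 0.0], [0.0, 0.0, -1.0]]
ft_force: [0.4, 0.8, -2.4]
opening: 0.0106
finger_force: 58.3
```

>>> step_arm([
  {"fingers": 5,"travel": [0,0,0.6],"roll": 0},
  {"fingers": 5,"travel": [0,0,0.6],"roll": 0},
  {"fingers": 5,"travel": [0,0,0.6],"roll": 0},
  {"fingers": 5,"travel": [0,0,0],"roll": 0},
  {"fingers": 5,"travel": [0,0,0],"roll": 0},
])

```text
time: 19.33
tool_pos: [0.5598, 0.1429, 0.1413]
ee_rot: [[-0.045, 0.999, 0.001], [0.999, 0.045, -0.0], [-0.0, 0.001, -1.0]]
ft_force: [-2.7, -0.5, 5.9]
opening: 0.0103
finger_force: 59.3
```

The pot touched down at the predicted height, so I'll release and back off.

>>> step_arm([
  {"fingers": 14,"travel": [0,0,-0.5],"roll": 0},
  {"fingers": 20,"travel": [0,0,0],"roll": 0},
  {"fingers": 34,"travel": [0,0,0],"roll": 0},
  {"fingers": 34,"travel": [0,0,0],"roll": 0},
  {"fingers": 34,"travel": [0,0,-10],"roll": 0},
  {"fingers": 34,"travel": [0,0,-20],"roll": 0},
  {"fingers": 34,"travel": [0,0,-30],"roll": 0},
  {"fingers": 34,"travel": [0,0,-30],"roll": 0},
  {"fingers": 34,"travel": [0,0,-30],"roll": 0},
  {"fingers": 34,"travel": [0,0,-20],"roll": 0},
  {"fingers": 34,"travel": [0,0,-10],"roll": 0},
  {"fingers": 34,"travel": [0,0,0],"roll": 0},
])

```text
time: 20.33
tool_pos: [0.5607, 0.1433, 0.2936]
ee_rot: [[-0.045, 0.999, 0.005], [0.999, 0.045, 0.001], [0.0, 0.005, -1.0]]
ft_force: [-0.5, 0.2, -0.7]
opening: 0.0338
finger_force: 0.0
```

Run:
```python
from h import *
s=ctrl.state();print(s['time'],s['tool_pos'],s['ft_force'])
t=np.linspace(0,2*np.pi,90)
for n,f in(('scene','s9'),('side','d9')):
    im=snap(n,f)['image'];hsv=cv2.cvtColor(im,cv2.COLOR_RGB2HSV);m=((hsv[...,0]<4)|(hsv[...,0]>176))&(hsv[...,1]>180)&(hsv[...,2]>40)
    nn,l,st,ce=cv2.connectedComponentsWithStats(m.astype(np.uint8))
    for i in range(1,nn):
        if st[i,4]>30: print(f,st[i],ce[i])
    for z in(.100,.110):
        Q=np.array([proj(f,(.5595+.043*np.cos(q),.1427+.043*np.sin(q),z)) for q in t]);print('pred rim',z,Q.min(0),Q.max(0))
    # jar etc unchanged: diff vs first view
    o=cv2.imread('pics/'+f[0]+'1.png');d=np.abs(o.astype(int)-im[:,:,::-1]).max(2)>60
    for nm,p in dict(jar=(.768,.064,.05),mal=(.49,-.427,.1),blk=(.5,.427,.02)).items():
        u,v=proj(f,p).astype(int);print(nm,d[max(0,v-25):v+25,max(0,u-25):u+25].sum())
```

```text
20.3333 [0.5606889  0.14328358 0.29357036] [-0.45812864  0.23802605 -0.72578242]
s9 [281 160  24  23 374] [293.1684492  171.67112299]
s9 [168 285  12  14  43] [173.06976744 291.02325581]
s9 [172 284  32  41 810] [189.00617284 305.7308642 ]
pred rim 0.1 [276.66908103 156.98083763] [305.26574857 179.99319532]
pred rim 0.11 [276.82400695 154.95669003] [305.6084606  178.04641233]
jar 0
mal 0
blk 207
d9 [229 144  20  23 331] [237.94561934 155.63141994]
d9 [249 146   7  16  62] [252.74193548 153.24193548]
d9 [ 335  257   44   51 1403] [354.58588738 282.75908767]
pred rim 0.1 [228.43626937 142.80444821] [256.59798473 161.79894802]
pred rim 0.11 [228.2356913  140.34378074] [256.59334174 159.33929556]
jar 0
mal 0
blk 12
```

```bash
python3 -c "
from h import *
print(ctrl.sign_off())"
```

```text
the job is handed in; nothing more can be done
None
```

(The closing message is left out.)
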